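Find the loose access panel in the welding bench trough and push it open

TASK

One of the four identical tread-plate panels in the top of the grey service trough is loose and rocks; the others are held firm. Press the panels one after another on their round finger marks until you find the one that gives, then push its marked end down until the panel stands fully open against its stop, and leave it so. Use the fingertips only, pick nothing up, and leave the pipe fittings and the hammer where they are.

Things in the scene. Friction and masses are not known exactly. Their poses are not given: they have to be found in the camera images.
- trough: Grey steel trough fixed to the bench, 440 mm long (y), 90 mm high, flat top; four equal panels lie flush in the top, side by side at y = +156, +52, -52, -156 mm. Origin on the bench under the middle of the panels' pivot line; x away from the robot, from the panels' marked ends to their plain ends, y left along the row. Top spans x = -92 to 140 mm; fittings stand on the deck beyond x = 72.
- panel_1_mark (a point): Centre of the round finger mark (30 mm across) on top of the leftmost (most +y) panel, 45 mm from its pivot, 25 mm from its near end, at z = 0.09 m when level; moves with the panel. x along the panel to its far end, y along the pivot, z up out of it. Steel panel 140 (x) by 88 by 5 mm, pivots at mid-length, over a well 144 by 92 mm, about 78 mm deep.
- panel_2_mark (a point): Centre of the round finger mark (30 mm across) on top of the second from the left panel, 45 mm from its pivot, 25 mm from its near end, at z = 0.09 m when level; moves with the panel. x along the panel to its far end, y along the pivot, z up out of it. Steel panel 140 (x) by 88 by 5 mm, pivots at mid-length, over a well 144 by 92 mm, about 78 mm deep.
- panel_3_mark (a point): Centre of the round finger mark (30 mm across) on top of the third from the left panel, 45 mm from its pivot, 25 mm from its near end, at z = 0.09 m when level; moves with the panel. x along the panel to its far end, y along the pivot, z up out of it. Steel panel 140 (x) by 88 by 5 mm, pivots at mid-length, over a well 144 by 92 mm, about 78 mm deep.
- panel_4_mark (a point): Centre of the round finger mark (30 mm across) on top of the rightmost (most -y) panel, 45 mm from its pivot, 25 mm from its near end, at z = 0.09 m when level; moves with the panel. x along the panel to its far end, y along the pivot, z up out of it. Steel panel 140 (x) by 88 by 5 mm, pivots at mid-length, over a well 144 by 92 mm, about 78 mm deep.
- panel_1 (a joint): Tilt of the leftmost (most +y) panel, rad: 0 level (all start so), positive with the marked near end down in the well. Three panels are held from below (under 0.03 at 10 N). The loose one, not told apart by eye and changing each run, goes from -0.06 to its stop at 0.75; 3 to 4 N on the mark moves it and hinge friction keeps it where it is left.
- panel_2 (a joint): Tilt of the second from the left panel, rad: 0 level (all start so), positive with the marked near end down in the well. Three panels are held from below (under 0.03 at 10 N). The loose one, not told apart by eye and changing each run, goes from -0.06 to its stop at 0.75; 3 to 4 N on the mark moves it and hinge friction keeps it where it is left.
- panel_3 (a joint): Tilt of the third from the left panel, rad: 0 level (all start so), positive with the marked near end down in the well. Three panels are held from below (under 0.03 at 10 N). The loose one, not told apart by eye and changing each run, goes from -0.06 to its stop at 0.75; 3 to 4 N on the mark moves it and hinge friction keeps it where it is left.
- panel_4 (a joint): Tilt of the rightmost (most -y) panel, rad: 0 level (all start so), positive with the marked near end down in the well. Three panels are held from below (under 0.03 at 10 N). The loose one, not told apart by eye and changing each run, goes from -0.06 to its stop at 0.75; 3 to 4 N on the mark moves it and hinge friction keeps it where it is left.
- nipple_mid (a point): Bystander: a short piece of dark steel pipe, 48 mm across and 55 mm high, standing on the deck behind the panels. Point at its centre, half-way up.
- reducer_mid (a point): Bystander: a small steel flanged pipe reducer, 54 mm across at the foot and 50 mm high, standing on the deck behind the panels. Point at its centre, half-way up.
- flange_mid (a point): Bystander: a dark steel pipe flange, 120 mm across and 34 mm high, lying on the bench at the right. Point at its centre, half-way up.
- hammer: Bystander: a hammer, 260 mm long, 26 mm high, lying on the bench at the left. Origin on the bench under its middle, x along the handle towards the head.

How it is judged:
By the outcome, as a careful person would: the job done as asked, in the order asked, and still so for the second after the job is handed in, with the robot touching nothing.
It also fails if it takes over 42 s, if anything falls off the work surface, if the arm or the gripper's body presses on something with over 40 N, if the wrist force passes 120 N, or if a joint passes its speed limit or range.

ROBOT

A 6-joint arm with a two-finger parallel gripper is mounted at the origin on the work surface. World frame = base frame: x ahead of the robot, y to its left, z up, the work surface at z = 0. Lengths are in m, angles in rad, forces in N, time in s.
With the tool pointing down it reaches from about 0.35 to 0.925 m from the base axis. Payload 6.4 kg.
Tool frame: the origin (TCP) lies between the finger pads; the fingertips stand 8 mm ahead of it and the grasp point (between the pads) lies 11 mm behind it; z points along the fingers, y is the line along which they close (so a half turn about z gives the same grasp; the last joint's range is limited). The gripper opens to 85 mm and grips with 20 to 120 N. Pads are 22 mm wide; open, the fingers measure 114 mm over their backs; the gripper's body (76 mm by 85 mm) begins 54 mm behind the grasp point. The pads swing forward as they close: fully open they stand 13 mm farther back than shut.
Start: joints at [1.138, 0.245, 1.558, -0, 1.339, -0.174], TCP at [0.166, 0.628, 0.239] pointing down, gripper open.
Joint ranges: [-3.13, 3.13], [-1.02, 2.26], [0.13, 2.54], [-0.95, 4.09], [0.21, 2.88], [-2.74, 2.74]. Speed limits (rad/s): [2.57, 2.57, 3.14, 3.14, 3.14, 3.14].

INTERFACE

Orientations are given as [roll, pitch, yaw] about the fixed x, y, z axes, in that order (R = Rz(yaw) Ry(pitch) Rx(roll)).
In Python, from cell import manip, eoat, grab_frame, close_job, current_time_s, current_qpos, current_dq, current_joint_torque, current_eef_pos, current_tool_rot, current_wrist_force, current_wrist_torque, current_finger_gap, current_finger_force gives the robot as it stands. Calls block until the motion is done:
- manip.reach(position, orientation): joint-space move of the TCP to a pose.
- manip.servo_line(position, orientation=None, velocity=0.15): straight line of the TCP; orientation=None keeps the orientation; velocity is the mean speed in m/s.
- manip.move_joints(angles): joint-space move.
- eoat.move_gripper(opening): finger opening in m; the grip force is fixed at half the most; returns when the fingers have stopped.
- manip.wait(seconds).
- manip.solve_ik(position, orientation): joint angles nearest the present ones, or None.
- grab_frame(name): name is "scene" or "top" or "wrist"; returns a dict with "frame" (480x640x3 uint8, blue, green, red), "intrinsics" (3x3 intrinsics, pixels), "k1" (the pictures are not rectified: a ray, as slopes to the right and down, at radius r is drawn at 1 + k1 r^2 times it, then the intrinsics apply), "R" (3x3) and "t" (3): a world point X has camera coordinates R X + t. Camera axes: x right, y down, z forward; pixel columns grow to the right and rows downward; lengths in m; the calibration is good to about 2 mm. A picture is of the moment at which its call begins. There is no depth.
A pose or a line that the arm cannot do raises manip.PlanningError and nothing moves.
- close_job(): hands the job in; it is judged then, once.
Readings, each from a call of its own:
- current_time_s(): time.
- current_qpos(): joint angles.
- current_dq(): joint speeds.
- current_joint_torque(): joint torques, N m.
- current_eef_pos(): TCP position.
- current_tool_rot(): TCP orientation.
- current_wrist_force(): force on the tool from outside, world axes, zero at the start.
- current_wrist_torque(): the same for the moment, N m.
- current_finger_gap(): finger opening in m.
- current_finger_force(): force on a finger pad.
Only numpy, scipy, OpenCV 4.12 (cv2) and the standard library are available. Lean on these libraries where they do the work, as an engineer would, in place of code of your own. Each camera call takes 0.05 s, during which the arm holds its last target. There are 200 camera calls.

## Working session

There is one attempt and no reset: what is moved stays moved. The work goes in short steps, each a Python script; the robot and the scene stay as the last script left them, time stands still between calls to the robot, and variables do not carry over. Pictures are saved under pics/ and viewed, at most 10 in all, crops included, and the job is handed in when it is done.

```bash
mkdir -p pics; python3 - <<'E'
from cell import *
import cv2
for n in("top","scene"):
    f=grab_frame(n); cv2.imwrite(f"pics/{n}0.png",f["frame"]); print(n,f["intrinsics"],f["k1"],f["R"],f["t"])
print(current_time_s(),current_tool_rot(),current_eef_pos())
E
```

```text
top [[462.25462444   0.         320.94948882]
 [  0.         462.25462444 248.6864504 ]
 [  0.           0.           1.        ]] -0.025629047169846177 [[ 0.01233489 -0.99987484 -0.00990746]
 [-0.98993383 -0.01081396 -0.14111725]
 [ 0.14099245  0.0115484  -0.98994331]] [0.01205914 0.62146716 1.27483003]
scene [[511.17789299   0.         325.8113137 ]
 [  0.         511.17789299 244.73102653]
 [  0.           0.           1.        ]] -0.0038893345887681934 [[-0.03258453  0.9992207   0.02227661]
 [ 0.63480961  0.03790623 -0.77173822]
 [-0.77198122 -0.01100532 -0.63555006]] [ 0.00369807 -0.31310505  1.65207351]
0.1 [-3.13992466e+00 -2.83801598e-04  2.88280254e+00] [0.16613316 0.6279302  0.23830838]
```

View pics/top0.png

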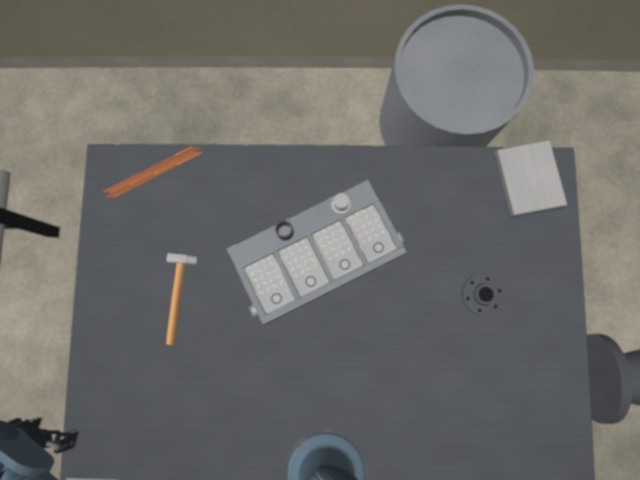

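View pics/scene0.png

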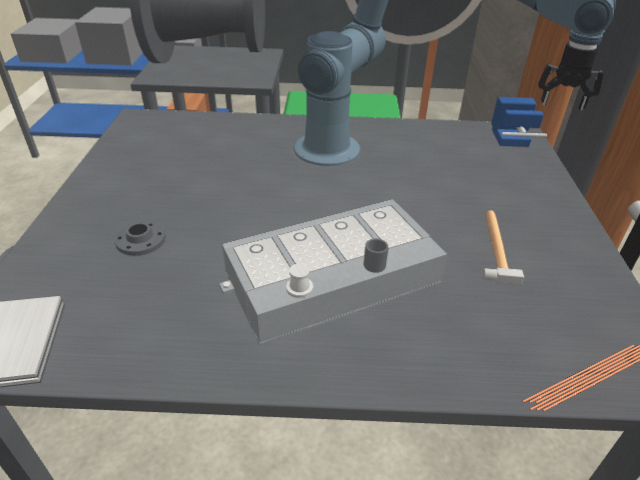

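The top view shows the finger marks at about (277,298), (310,281), (345,264) and (378,247), for panels 1 to 4. The scene view shows them at (380,214), (341,226), (300,237) and (257,249). The hammer is on the left, the flange on the right, and the two fittings stand on the far deck.

```bash
cat > h.py <<'E'
import numpy as np, cv2
from cell import *
def ray(f,p,z):
    d=np.array([-0.0]) ; K=f["intrinsics"]
    n=cv2.undistortPoints(np.array([[p]],float),K,np.array([f["k1"],0,0,0.]))[0,0]
    R,t=np.array(f["R"]),np.array(f["t"]); c=-R.T@t; v=R.T@np.array([*n,1]); return c+v*(z-c[2])/v[2]
def ring(f,p,w=9):
    g=cv2.cvtColor(f["frame"],cv2.COLOR_BGR2GRAY).astype(float); u,v=p
    P=g[v-w:v+w+1,u-w:u+w+1]; m=np.clip(np.median(P)-12-P,0,None)
    yy,xx=np.mgrid[-w:w+1,-w:w+1]; m[xx**2+yy**2>w*w]=0
    return np.array([u+(m*xx).sum()/m.sum(),v+(m*yy).sum()/m.sum()])
def fit(P):
    M=np.array([[-.045,y] for y in(.156,.052,-.052,-.156)]); P=np.array(P)[:,:2]
    a=M-M.mean(0); b=P-P.mean(0); yaw=np.arctan2((a[:,0]*b[:,1]-a[:,1]*b[:,0]).sum(),(a*b).sum())
    R=np.array([[np.cos(yaw),-np.sin(yaw)],[np.sin(yaw),np.cos(yaw)]]); o=P.mean(0)-R@M.mean(0)
    return o,yaw,R,P-(M@R.T+o)
E
python3 - <<'E'
from h import *
np.set_printoptions(precision=4,suppress=True)
S={"top":[(277,298),(310,281),(345,264),(378,247)],"scene":[(380,214),(341,226),(300,237),(257,249)]}
for n in S:
    f=grab_frame(n); q=[ring(f,p,8 if n=="top" else 9) for p in S[n]]
    o,yaw,R,r=fit([ray(f,p,.09) for p in q]); print(n,np.array(q).round(1).tolist(),o,yaw,"\n",r*1e3)
E
```

```text
top [[276.1, 298.1], [310.3, 281.1], [344.4, 264.0], [377.8, 247.3]] [0.5892 0.021 ] 0.47539693916380343 
 [[ 0.251  -0.2217]
 [-0.1425 -0.089 ]
 [ 0.1104 -0.2803]
 [-0.2189  0.5911]]
scene [[379.2, 212.5], [340.4, 224.6], [299.3, 235.8], [255.7, 248.1]] [0.5883 0.0209] 0.49499548894432965 
 [[-2.2338  1.2576]
 [ 2.259   0.1586]
 [ 0.3039 -0.6083]
 [-0.3291 -0.8078]]
```

```bash
cat >> h.py <<'E'
O=np.array([.589,.021]); YAW=.478
def W(x,y,z):
    c,s=np.cos(YAW),np.sin(YAW); return [O[0]+c*x-s*y,O[1]+s*x+c*y,z]
YS=[.156,.052,-.052,-.156]
E
python3 - <<'E'
from h import *
q0=np.array(current_qpos()); best=None
for k in(0,np.pi):
    s=[manip.solve_ik(W(-.045,y,z),[np.pi,0,YAW+k]) for y in YS for z in(.17,.05)]
    if all(a is not None for a in s): print(k,np.round(s[0],2),np.round(s[6],2))
k=min((0,np.pi),key=lambda k:(lambda a:9e9 if a is None else np.abs(np.array(a)-q0).max())(manip.solve_ik(W(-.045,.156,.17),[np.pi,0,YAW+k])))
eoat.move_gripper(0); manip.reach(W(-.045,.156,.16),[np.pi,0,YAW+k])
print(k,current_time_s(),current_eef_pos(),current_tool_rot(),W(-.045,.156,.16),current_wrist_force())
f=grab_frame("wrist"); cv2.imwrite("pics/w1.png",f["frame"])
R,t=np.array(f["R"]),np.array(f["t"])
for y in YS:
    X=R@np.array(W(-.045,y,.09))+t; n=X[:2]/X[2]; n*=1+f["k1"]*(n@n); print(f["intrinsics"]@[*n,1])
E
```

```text
0 [ 0.05 -0.04  2.   -0.    1.18  1.15] [-0.4   0.28  1.65 -0.    1.21  0.7 ]
3.141592653589793 [ 0.05 -0.04  2.    0.    1.18 -1.99] [-0.4   0.28  1.65  0.    1.21 -2.45]
0 3.0667 [0.47736584 0.139366   0.16018719] [ 3.14155513e+00 -4.08441675e-04  4.79178060e-01] [np.float64(0.4772830831283522), np.float64(0.13881481436853926), 0.16] [ 0.00836154  1.19118454 -0.89612102]
[316.72562415 259.99220342   1.        ]
[507.51986016 260.27623831   1.        ]
[699.50079375 260.60560638   1.        ]
[893.79431624 260.98190334   1.        ]
```

View pics/w1.png

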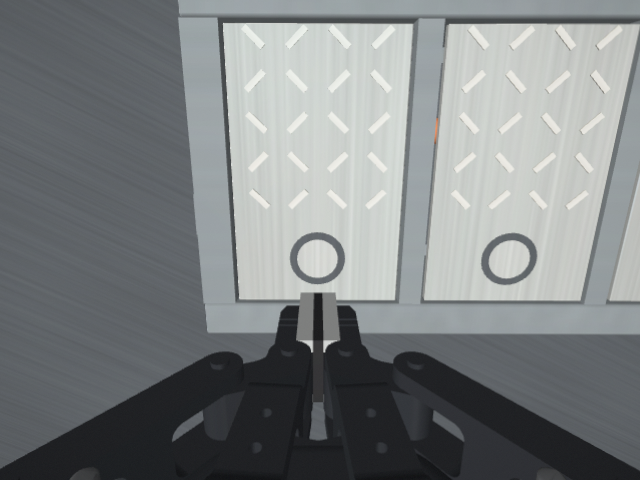

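The mark is within 2 px of where I predicted it, at (317,258), and the shut fingertips are above it. I'll press panel 1 now.

```bash
cat >> h.py <<'E'
ORI=[np.pi,0,YAW]
def press(i):
    y=YS[i]; manip.servo_line(W(-.045,y,.102),velocity=.12); manip.wait(.25)
    f0=current_wrist_force()[2]; z=.102; L=[]
    while z>.086:
        z-=.0008; manip.servo_line(W(-.045,y,z),velocity=.02)
        F=current_wrist_force()[2]-f0; L.append((round(z*1e3,1),round(current_eef_pos()[2]*1e3,1),round(F,1)))
        if F>7: break
    print("panel",i+1,"t",current_time_s(),L); return z<=.0865
E
python3 - <<'E'
from h import *
print(current_time_s()); r=press(0); print(r)
E
```

```text
3.1167
panel 1 t 5.75 [(101.2, np.float64(101.3), np.float64(0.4)), (100.4, np.float64(100.3), np.float64(1.9)), (99.6, np.float64(99.5), np.float64(0.8)), (98.8, np.float64(98.7), np.float64(1.7)), (98.0, np.float64(98.0), np.float64(0.8)), (97.2, np.float64(97.7), np.float64(5.8)), (96.4, np.float64(97.7), np.float64(12.3))]
False
```

Panel 1 is held firm: 12 N with under 1 mm of give. On to the next panels, in order.

```bash
sed -i 's/z-=.0008/z-=.0006/;s/F>7/F>6.5/' h.py; python3 - <<'E'
from h import *
for i in(1,2,3):
    manip.servo_line(W(-.045,YS[i-1],.12),velocity=.1)
    manip.servo_line(W(-.045,YS[i],.12),velocity=.12)
    if press(i): print("LOOSE",i+1); break
E
```

```text
panel 2 t 14.45 [(101.4, np.float64(101.5), np.float64(-1.0)), (100.8, np.float64(100.7), np.float64(-1.2)), (100.2, np.float64(100.2), np.float64(0.3)), (99.6, np.float64(99.6), np.float64(-0.8)), (99.0, np.float64(98.9), np.float64(-0.1)), (98.4, np.float64(98.3), np.float64(0.6)), (97.8, np.float64(97.9), np.float64(0.9)), (97.2, np.float64(97.4), np.float64(2.8)), (96.6, np.float64(96.7), np.float64(4.1)), (96.0, np.float64(96.0), np.float64(3.2)), (95.4, np.float64(95.4), np.float64(3.5)), (94.8, np.float64(94.8), np.float64(2.5)), (94.2, np.float64(94.2), np.float64(3.8)), (93.6, np.float64(93.6), np.float64(3.6)), (93.0, np.float64(93.0), np.float64(4.0)), (92.4, np.float64(92.4), np.float64(3.9)), (91.8, np.float64(91.8), np.float64(3.0)), (91.2, np.float64(91.2), np.float64(4.0)), (90.6, np.float64(90.7), np.float64(2.9)), (90.0, np.float64(90.1), np.float64(3.4)), (89.4, np.float64(89.4), np.float64(3.8)), (88.8, np.float64(88.7), np.float64(3.6)), (88.2, np.float64(88.1), np.float64(2.5)), (87.6, np.float64(87.5), np.float64(3.1)), (87.0, np.float64(86.9), np.float64(3.3)), (86.4, np.float64(86.3), np.float64(2.8)), (85.8, np.float64(85.7), np.float64(3.1))]
LOOSE 2
```

```bash
python3 - <<'E'
from h import *
f0=0; z=.0858; L=[]
manip.servo_line(W(-.045,YS[1],.074),velocity=.03); z=.074
while z>.052:
    z-=.0008; manip.servo_line(W(-.045,YS[1],z),velocity=.025)
    F=current_wrist_force(); L.append((round(z*1e3,1),round(current_eef_pos()[2]*1e3,1),np.round(F,1).tolist()))
    if F[2]>18: break
for l in L[-12:]: print(l)
print(current_time_s())
f=grab_frame("scene"); cv2.imwrite("pics/s1.png",cv2.resize(f["frame"][180:330,200:460],None,fx=3,fy=3))
E
```

```text
(70.0, np.float64(70.2), [-0.4, 0.2, 1.6])
(69.2, np.float64(69.3), [0.2, -0.6, 2.7])
(68.4, np.float64(68.4), [0.5, -1.0, 2.3])
(67.6, np.float64(67.4), [-0.1, 0.0, 2.3])
(66.8, np.float64(66.6), [0.3, -0.9, 2.6])
(66.0, np.float64(65.8), [-0.4, -0.7, 2.0])
(65.2, np.float64(65.0), [-0.4, -0.4, 3.1])
(64.4, np.float64(64.3), [0.1, 0.1, 1.8])
(63.6, np.float64(63.9), [-1.9, -0.4, 5.6])
(62.8, np.float64(63.8), [-4.6, -0.3, 10.0])
(62.0, np.float64(63.7), [-7.5, 0.1, 15.8])
(61.2, np.float64(63.6), [-10.3, 0.6, 21.7])
18.9917
```

View pics/s1.png

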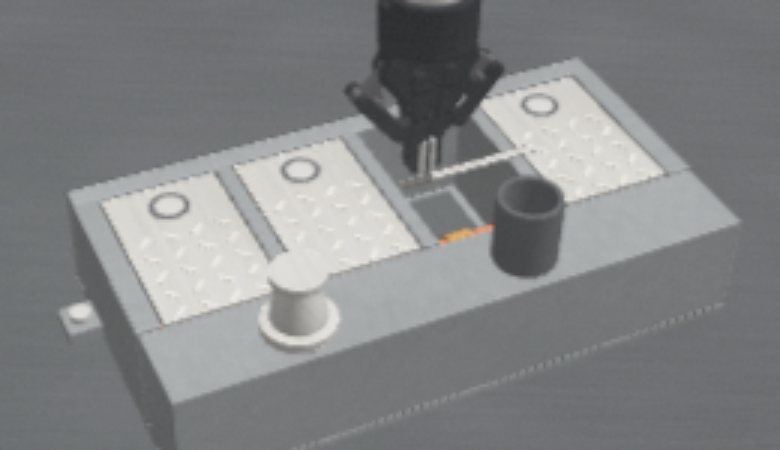

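The crop shows panel 2 tilted with its far end up at about (530,150). The fingertips are in the well and the fittings haven't moved. The force rises steeply to 22 N at z = 63.7 mm, so the panel is on its stop. I'll retreat straight up and check.

```bash
python3 - <<'E'
from h import *
manip.servo_line(W(-.046,YS[1],.11),velocity=.06)
manip.servo_line(W(-.09,YS[1],.22),velocity=.12); manip.wait(.3)
print(current_time_s(),current_wrist_force())
f=grab_frame("scene"); a=cv2.resize(f["frame"][180:330,200:460],None,fx=3,fy=3)
cv2.imwrite("pics/s2.png",a)
g=grab_frame("wrist"); cv2.imwrite("pics/w2.png",g["frame"])
E
```

```text
21.4417 [-0.28059253  0.09068696 -0.35554642]
```

View pics/s2.png

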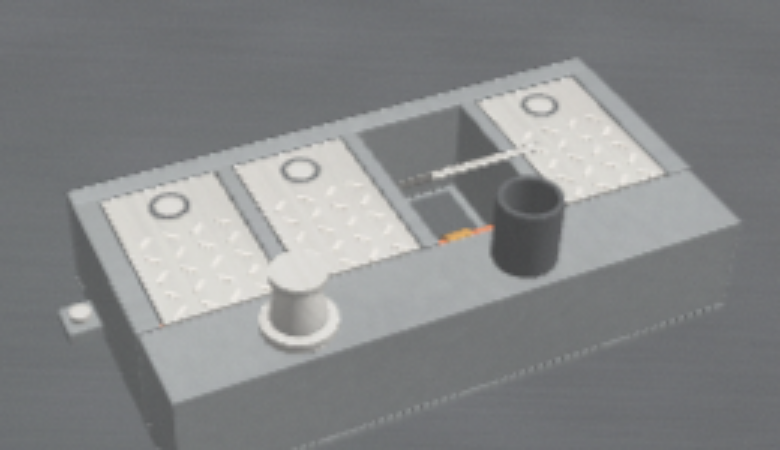

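View pics/w2.png

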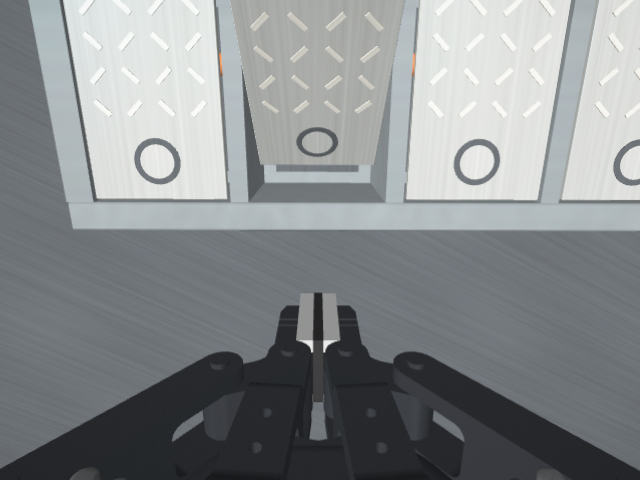

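With the arm withdrawn, the far edge is at the same pixels, (435–535, 150–175), and the wrist view shows the mark deep in the well at (317,142). I'll check the angle from that pixel, then hand in.

```bash
python3 - <<'E'
from h import *
f=grab_frame("wrist"); R,t=np.array(f["R"]),np.array(f["t"])
def v(th):
    X=R@np.array(W(-.045*np.cos(th),YS[1],.09-.045*np.sin(th)))+t; n=X[:2]/X[2]; n*=1+f["k1"]*(n@n); return (f["intrinsics"]@[*n,1])[1]
def e(th): # near end of panel
    X=R@np.array(W(-.07*np.cos(th),YS[1],.09-.07*np.sin(th)))+t; n=X[:2]/X[2]; n*=1+f["k1"]*(n@n); return (f["intrinsics"]@[*n,1])[1]
for th in(.6,.65,.7,.75,.8): print(th,round(v(th),1),round(e(th),1))
E
```

```text
0.6 147.8 174.2
0.65 145.7 170.9
0.7 143.5 167.6
0.75 141.2 164.1
0.8 138.9 160.6
```

The mark at row 142 and the near end at row 164 both match a tilt of about 0.75 rad, the stop.

```bash
python3 -c "
from cell import *
print(current_time_s()); print(close_job())"
```

```text
21.5917
the job is handed in; nothing more can be done
None
```

Panel 1 was firm and panel 2 was the loose one; I pushed panel 2 fully open to its stop (about 0.75 rad), left it so without touching the fittings or hammer, and handed the job in at 21.6 s.

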